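Set the bar lamp for the evening

TASK

Set the lamp on the sideboard for the evening: slide the flat paddle along its track until it stands level with the brass marker clip on the base's front edge, and slide the round post fully home to the outer end of its own track, the end away from the paddle. The lamp's bar hangs low over the sliders, so reach in under it at a slant without knocking it, and leave the other things on the sideboard where they stand. Let go of both sliders at the end.

Things in the scene. Friction and masses are not known exactly. Their poses are not given: they have to be found in the camera images.
- lamp: Aluminium bar lamp, fixed. Origin: centre of its underside; x points away from the robot (within 0.22 rad), y to the left, z up. Base 130 (x) by 440 (y) by 30 mm high. Two dark slots lie along y at x = 0: grip centres run y = +50 to +170 mm (paddle) and -50 to -170 mm (post). Rods 14 mm thick at x = 30, y = +-205 mm carry the bar head. Nothing stands in front of the base.
- lamp_head: The lamp's fixed bar head, 42 (x) by 440 (y) by 36 mm high, over the sliders. Origin: centre of its underside, 162 mm above the sideboard; its front edge is 10 mm in front (lamp -x) of the line of the grips. A gripper pointing straight down hits it; tilted 35 to 40 degrees, fingers pointing down and to lamp +x, body leaning back to the robot, it passes the front edge.
- paddle_grip (a point): Middle of the paddle, the left slider's grip: black upright plate 36 (lamp x) by 20 (lamp y) by 57 mm high, its top 90 mm above the sideboard. This point is 65 mm above the sideboard; axes as the lamp's. A flat pointer 8 mm wide runs from its foot to 43 mm in front of (lamp -x) its middle. Can be grasped across its 20 mm, closing along lamp y.
- paddle (a joint): Position of the paddle on its track, m: 0 at the inner end (lamp y = +50 mm), growing towards lamp +y to 0.12 at the outer end (y = +170 mm). Stays where it is left; about 2 N to slide.
- post_grip (a point): Point on the axis of the round post, the right slider's grip, 65 mm above the sideboard: black upright cylinder 32 mm in diameter, 57 mm high, its top 90 mm above the sideboard, with a thin round foot plate 60 mm across. Axes as the lamp's.
- post (a joint): Position of the round post on its track, m: 0 at the inner end (lamp y = -50 mm), growing towards lamp -y to 0.12 at the outer end (y = -170 mm), where it meets a stop. Stays where it is left; about 2 N to slide.
- marker: Brass clip 12 mm wide (lamp y), 30 mm long, fixed on the front top edge of the lamp's base, its middle 61 mm in front (lamp -x) of the line of the grips, 4 mm high. Origin: middle of the clip on the base's top, 30 mm above the sideboard; axes as the lamp's. The paddle is level with it when both have the same lamp y, its pointer aiming at the clip's middle.
- jug: Turquoise ceramic jug, loose, 100 mm across, 165 mm high, handle towards its own +y reaching 80 mm out. Origin: centre of its underside. Bystander.
- frame: Empty silver aluminium photo frame, loose, 130 wide (own y) by 170 mm high, standing on a foot that reaches 82 mm out to its own +x. Origin: middle of the lower edge of the frame. Bystander.
- bamboo_box: Three-tier bamboo stacking box, closed, loose, 134 by 134 mm, 159 mm high. Origin: centre of its underside. Bystander.
- trivet: Orange silicone trivet, flat disc 170 mm across, 8 mm thick, loose. Origin: centre of its underside. Bystander.
- stone_a: Larger smooth grey river stone, 72 mm across, 30 mm high, lying on the trivet. Origin: centre of its underside. Bystander.
- stone_b: Smaller smooth grey river stone, 58 mm across, 25 mm high, lying on the trivet. Origin: centre of its underside. Bystander.

How it is judged:
At the end, for the whole second after the job is handed in: The paddle stands within 6 mm of the marker clip's middle along the track, the round post is within 5 mm of the outer end of its track, and both are still (y of paddle_grip in the frame of marker between -0.006 and 0.006 m and value of joint post above 0.115 m and velocity of joint paddle between -0.005 and 0.005 m/s and velocity of joint post between -0.005 and 0.005 m/s); the robot touches nothing.
It fails at once if the lamp's bar head is knocked (more than 10 N) (contact force between any of the arm, the fingers and lamp_head above 10 N).
It fails at once if another thing on the sideboard is moved more than 20 mm (distance of any of jug, frame, bamboo_box, trivet, stone_a, stone_b from where it was at the start of the episode above 0.02 m).
It also fails if it takes over 48 s, if anything falls off the work surface, if the arm or the gripper's body presses on something with over 40 N, if the wrist force passes 120 N, or if a joint passes its speed limit or range.

ROBOT

A 6-joint arm with a two-finger parallel gripper is mounted at the origin on the work surface. World frame = base frame: x ahead of the robot, y to its left, z up, the work surface at z = 0. Lengths are in m, angles in rad, forces in N, time in s.
With the tool pointing down it reaches from about 0.325 to 0.775 m from the base axis. Payload 5.5 kg.
Tool frame: the origin (TCP) lies between the finger pads; the fingertips stand r.tcp_to_tips ahead of it and the grasp point (between the pads) lies 2 mm behind it (r.tcp_to_tips is the distance from the TCP to the fingertips, in m); x points along the fingers, y is the direction in which the jaws open and shut, and the axes are right-handed (so a half turn about x gives the same grasp; the last joint's range is limited). The gripper opens to 88 mm and grips with 3 to 60 N. Pads are 20 mm wide; open, the fingers measure 115 mm over their backs; the gripper's body (75 mm by 178 mm) begins 61 mm behind the grasp point.
Start: joints at [-1.295, 0.091, 1.231, -0, 1.82, -0.057], TCP at [0.196, -0.567, 0.24] pointing down, gripper open.
Joint ranges: [-2.87, 2.87], [-0.86, 2.18], [0.17, 2.46], [-1.51, 4.65], [0.06, 2.69], [-2.65, 2.65]. Speed limits (rad/s): [2.57, 2.57, 3.01, 3.14, 3.14, 3.14].

INTERFACE

Orientations are given as a unit quaternion [x, y, z, w].
In Python, from plant import r gives the robot as it stands.
- The arm moves only by the tool carry_out, never from a script. Its argument "commands" is one flat list of numbers, 4 for each row, row after row: the shift along the tool's x, y, z in mm, then the turn about the tool's x in degrees. A call has 1 to 12 rows; each row shifts and turns the commanded pose from where the row before left it, along the tool's axes as they then stand; what a row does not reach is not made up. A row lasts 1/8 s, in which the tool goes at most 62.5 mm and 10.7 degrees, less where a joint would pass 70% of its speed; a pose out of reach is approached as far as the arm can. A call is refused whole if a number of a shift passes 62.5 or a number of a turn 10.7, either way. A call with a gripper value outside its range is refused whole. "claw" is the opening in per cent of the stroke, from 0 (shut) to 100 (fully open), set as the call begins (left out, the last holds). The fingers move at their own pace and stop on an object; "squeeze" is the grip in N (left out, the last holds). Time passes only in rows, so rows that do not move let the fingers close. It gives the time, the measured TCP pose, the force and the opening at its end, in the units of the state.
- r.state(): the state, without advancing time (a new reading comes with each control period).
- r.get_image(name): name is "scene" or "side" or "wrist"; returns the picture (420x560x3 uint8, blue, green, red); there is no depth.
- r.calibration(name): a dict with "K" (3x3 intrinsics, pixels), "xyz" and "rotation" of the camera in the world; the wrist camera has in their place "mount" (4x4, takes a point from camera to tool coordinates, whose origin is the TCP and whose axes are the tool frame's). Camera axes: x right, y down, z forward; pixel columns grow to the right and rows downward; lengths in m; the calibration is good to about 2 mm. A picture is of the moment at which its call begins: read the wrist's pose just before it. calibration takes no time and is no camera call.
- r.hand_in(): hands the job in, once; it reports no verdict.
The state is a dict: "time_s": time; "joint_pos": joint angles; "joint_velocities": joint speeds; "joint_efforts": joint torques, N m; "eef_pos": TCP position; "eef_rot": TCP orientation; "force": force on the tool from outside, world axes, zero at the start; "wrist_torque": the same for the moment, N m; "grip_width": opening from 0.0 (shut) to 1.0 (fully open).
Only numpy, scipy, OpenCV 4.12 (cv2) and the standard library are available. Lean on these libraries where they do the work, as an engineer would, in place of code of your own. Each camera call takes 0.05 s, during which the arm holds its last target. There are 200 camera calls.

## Working session

There is one attempt and no reset: what is moved stays moved. The work goes in short steps, Python scripts to look and compute and a tool call to move; the robot and the scene stay as the last step left them, time stands still between calls to the robot, and variables do not carry over. Pictures are saved under pics/ and viewed, about 8 in all and at most 12, crops included, and the job is handed in when it is done.

Besides the shell and the picture viewer there is one more tool, called after "Request:" by a JSON object that holds its "fn" and its "kwargs", one argument or row to a line. carry_out: Moves the arm, as the interface text tells. Its arguments: {"type":"object","properties":{"commands":{"type":"array"},"claw":{"type":"number"},"squeeze":{"type":"number"}},"required":["commands"]}

```bash
mkdir -p pics; python3 - <<'E'
from plant import r
import cv2,numpy as np
for n in("scene","side"):
    cv2.imwrite(f"pics/{n}0.png",r.get_image(n)); c=r.calibration(n); print(n,c)
print(r.calibration("wrist"),r.tcp_to_tips,r.state())
E
```

```text
scene {'K': array([[527.1420606 ,   0.        , 282.74894838],
       [  0.        , 527.1420606 , 205.95062601],
       [  0.        ,   0.        ,   1.        ]]), 'xyz': array([1.60772543, 0.76986402, 1.16706953]), 'rotation': array([ 0.42435454,  0.7917991 , -0.38791901, -0.20614616])}
side {'K': array([[482.40183778,   0.        , 286.6270021 ],
       [  0.        , 482.40183778, 208.61131367],
       [  0.        ,   0.        ,   1.        ]]), 'xyz': array([-0.30018159,  0.873647  ,  0.81748928]), 'rotation': array([-0.31636164,  0.81142667, -0.4595653 ,  0.17407414])}
{'K': array([[372.9244032 ,   0.        , 280.894081  ],
       [  0.        , 372.9244032 , 205.51851465],
       [  0.        ,   0.        ,   1.        ]]), 'mount': array([[-9.99063027e-04, -2.43284850e-01,  9.69954372e-01,
        -1.44643188e-01],
       [ 9.99999269e-01, -9.03933511e-04,  8.03284145e-04,
         1.33884171e-04],
       [ 6.81347398e-04,  9.69954465e-01,  2.43285575e-01,
        -6.51422762e-02],
       [ 0.00000000e+00,  0.00000000e+00,  0.00000000e+00,
         1.00000000e+00]])} 0.017 {'time_s': 0.1, 'joint_pos': array([-1.29469727e+00,  9.17693083e-02,  1.23171301e+00, -2.90552231e-05,
        1.81982046e+00, -5.66908513e-02]), 'joint_velocities': array([ 0.00023575, -0.0013008 , -0.00301072,  0.00344588, -0.00015085,
        0.00040921]), 'joint_efforts': array([ 3.83834980e-03, -4.47856629e+01, -4.07568705e+01,  7.01551046e-02,
        2.84378382e-02, -1.08493498e-04]), 'eef_pos': array([ 0.19594021, -0.56685983,  0.2386581 ]), 'eef_rot': array([-0.69726448, -0.11771417,  0.69741667, -0.11651438]), 'force': array([-0.6527461 , -0.20788355,  0.21569255]), 'wrist_torque': array([ 0.0475975 , -0.00565221, -0.06135038]), 'grip_width': 0.9991919717907974}
```

View pics/scene0.png

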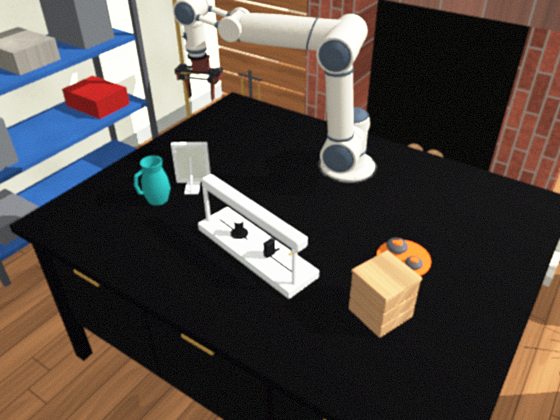

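View pics/side0.png

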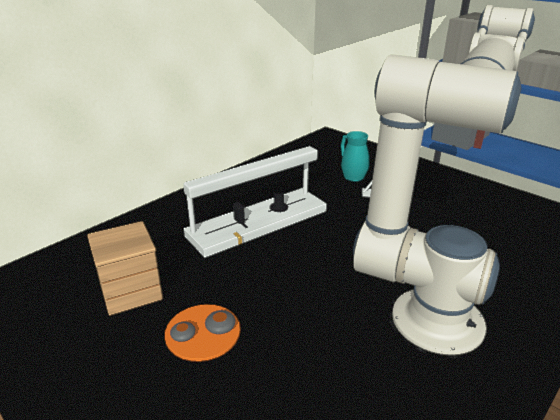

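Scene: lamp in the centre (base corners near (198,232), (291,290), (317,268)), with the frame (190,165) and jug to its right, and the box and trivet to its left. Side: base runs (203,250) to (327,208), paddle (239,215), post (280,205), brass clip (239,238). I'll enlarge both for accurate corners.

```bash
cat > h.py <<'E'
import numpy as np,cv2
from scipy.spatial.transform import Rotation as R
from plant import r
def cam(n):
    c=r.calibration(n); K=c["K"]
    if "mount" in c:
        s=r.state(); T=np.eye(4); T[:3,:3]=R.from_quat(s["eef_rot"]).as_matrix(); T[:3,3]=s["eef_pos"]; M=T@c["mount"]
        return K,M[:3,3],M[:3,:3]
    return K,np.array(c["xyz"]),R.from_quat(c["rotation"]).as_matrix()
def ray(C,uv,z):
    K,p,M=C; d=M@np.linalg.solve(K,[uv[0],uv[1],1.]); return p+d*(z-p[2])/d[2]
def proj(C,P):
    K,p,M=C; q=K@(M.T@(np.asarray(P)-p)); return q[:2]/q[2]
E
python3 - <<'E'
import cv2,numpy as np
a=cv2.imread("pics/side0.png")[140:260,175:335]; b=cv2.imread("pics/scene0.png")[130:300,130:330]
a=cv2.resize(a,None,fx=5,fy=5,interpolation=2);cv2.imwrite("pics/sidec.png",a)
b=cv2.resize(b,None,fx=3.5,fy=3.5,interpolation=2);cv2.imwrite("pics/scenec.png",b)
E
```

```text
(no output)
```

View pics/sidec.png

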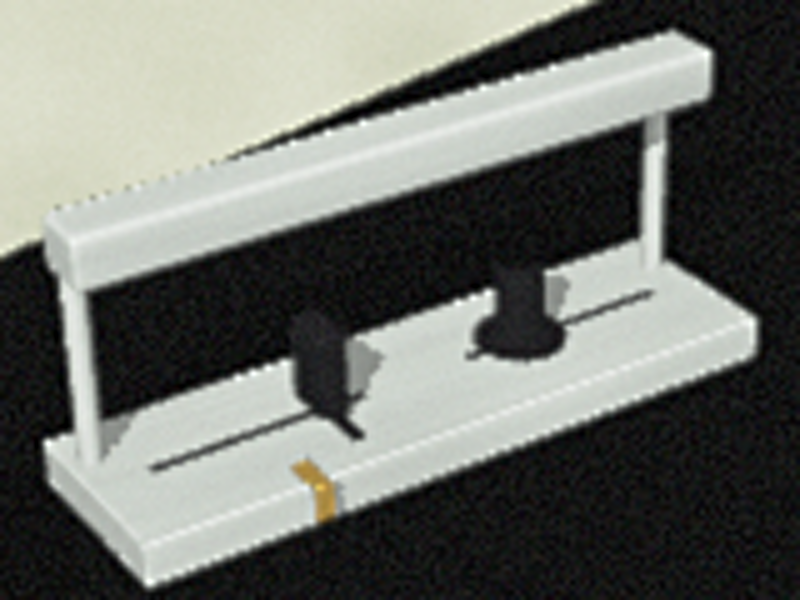

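View pics/scenec.png

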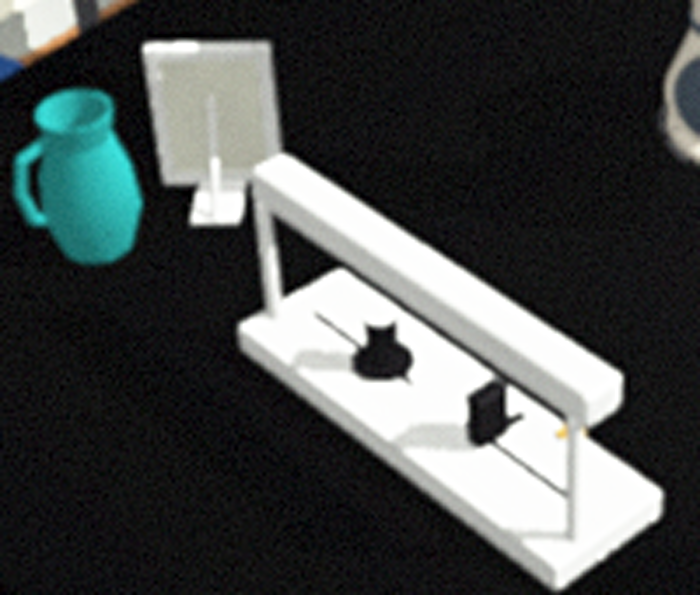

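Clear views: all base corners, marker back end (crop 303,466), pointer tip (358,437) and post foot (520,338) are visible.

```bash
cat > m1.py <<'E'
from h import *
S,N=cam("side"),cam("scene")
s=lambda u,v:((u+.5)/5-.5+175,(v+.5)/5-.5+140)
n=lambda u,v:((u+.5)/3.5-.5+130,(v+.5)/3.5-.5+130)
side={(-65,220):(148,545),(-65,-220):(757,320),(65,220):(45,440)}
scen={(-65,220):(662,492),(-65,-220):(340,268),(65,-220):(240,325),(65,220):(557,570)}
L=[];W=[]
for D,C,f in((side,S,s),(scen,N,n)):
    for k,v in D.items():
        p=ray(C,f(*v),.03);L.append(k);W.append(p[:2]);print(k,p.round(4))
L=np.array(L)/1000.;W=np.array(W)
l0,w0=L.mean(0),W.mean(0);H=(L-l0).T@(W-w0);th=np.arctan2(H[0,1]-H[1,0],H[0,0]+H[1,1])
Rm=np.array([[np.cos(th),-np.sin(th)],[np.sin(th),np.cos(th)]]);o=w0-Rm@l0
print("lamp",o,th,"res mm",((L@Rm.T+o-W)*1000).round(1).tolist())
q=lambda p:(Rm.T@(p[:2]-o)*1000).round(1)
print("marker back",q(ray(S,s(305,464),.034)),"clip",q(ray(S,s(313,478),.034)),"ptr",q(ray(S,s(358,437),.033)),"post foot",q(ray(S,s(520,338),.032)),"scene foot",q(ray(N,n(382,358),.032)))
print("slots",q(ray(S,s(152,468),.03)),q(ray(S,s(652,292),.03)),"post top", q(ray(S,s(520,262),.09)))
for nm,p in dict(frameBL=(163,185),frameBR=(282,175),foot=(215,225),frTL=(145,42),jug=(92,255)).items():
    print(nm,ray(N,n(*p),.17 if nm=='frTL' else 0).round(3),q(ray(N,n(*p),0)))
E
python3 m1.py
```

```text
(-65, 220) [0.5954 0.2198 0.03  ]
(-65, -220) [ 0.5016 -0.2042  0.03  ]
(65, 220) [0.7222 0.1937 0.03  ]
(-65, 220) [0.5975 0.2238 0.03  ]
(-65, -220) [ 0.5033 -0.2068  0.03  ]
(65, -220) [ 0.627  -0.2314  0.03  ]
(65, 220) [0.724  0.1977 0.03  ]
lamp [ 0.61243666 -0.00515779] -0.21707742496337473 res mm [[0.9, 3.8], [0.0, -1.8], [1.1, 1.9], [-1.2, -0.2], [-1.7, 0.8], [1.6, -2.6], [-0.7, -2.1]]
marker back [-49.9 107. ] clip [-65.  110.5] ptr [-41.5  66.2] post foot [ -0.5 -77.9] scene foot [ -2.7 -83.2]
slots [  2.1 179.4] [   1.7 -184.3] post top [ -4.9 -75. ]
frameBL [ 0.465 -0.486  0.   ] [ -40.4 -501.7]
frameBR [ 0.378 -0.39   0.   ] [-145.6 -426.2]
foot [ 0.489 -0.39   0.   ] [ -37.7 -402.2]
frTL [ 0.45  -0.497  0.17 ] [-199.2 -768.4]
jug [ 0.599 -0.462  0.   ] [  85.4 -448.5]
```

Lamp at (0.612, -0.005), yaw -0.217. The paddle is at y≈66 and the marker at ≈109, so it needs about +43 mm. The post is at about -80. Rows can't tilt the tool directly. First I'll lift and swing over to the lamp's azimuth, then see how the arm behaves past its reach.

Request:
{"fn": "carry_out", "kwargs": {
  "commands": [-60,0,0,0,-60,0,0,0,-60,0,0,0,0,-29,-51,0,0,-29,-51,0,0,-29,-51,0,0,-29,-51,0,0,-29,-51,0,0,-29,-51,0,0,-29,-51,0,0,-29,-51,0,0,-29,-51,0]
}}

```text
time_s: 1.6
eef_pos: [0.5456, -0.1688, 0.4192]
eef_rot: [-0.697, -0.117, 0.698, -0.117]
force: [0.6, -1.3, 1.4]
grip_width: 0.999
```

Request:
{"fn": "carry_out", "kwargs": {
  "commands": [0,-29,-51,-10.6,0,0,0,-10.6,0,0,0,-10.6,0,0,0,-10.6,0,0,0,-10.6,0,0,0,-10.6,0,0,0,-10.6,0,0,0,-10.6,0,0,0,-10.6,0,0,0,-10.6,0,0,0,-10.6,0,0,0,-10.6]
}}

```text
time_s: 3.1
eef_pos: [0.5833, -0.1264, 0.419]
eef_rot: [0.203, 0.678, -0.203, 0.677]
force: [0.4, -0.0, -0.2]
grip_width: 0.999
```

Request:
{"fn": "carry_out", "kwargs": {
  "commands": [0,0,0,-10.6,0,0,0,-10.6,0,0,0,0]
}}

```text
time_s: 3.48
eef_pos: [0.5834, -0.1264, 0.4191]
eef_rot: [0.078, 0.703, -0.078, 0.702]
force: [-0.4, -0.2, 0.1]
grip_width: 1.0
```

```bash
cat > st.py <<'E'
from h import *
s=r.state();M=R.from_quat(s["eef_rot"]).as_matrix()
print("t",s["time_s"],"p",s["eef_pos"].round(4),"q",s["joint_pos"].round(3),"f",s["force"].round(1),"w",s["grip_width"])
print("axes x,y,z:",M.T.round(3).tolist(),"az",np.arctan2(s["eef_pos"][1],s["eef_pos"][0]))
th=-.217;c,d=np.cos(th),np.sin(th);Q=np.array([[c,-d,0],[d,c,0],[0,0,1]])
print("lamp frame TCP",(Q.T@(s["eef_pos"]-[.6124,-.0052,0])*1000).round(1),"tool axes in lamp",(Q.T@M).T.round(3).tolist())
E
python3 st.py; python3 -c "
from plant import r
print([a for a in dir(r) if a[0]!='_'])"
```

```text
t 3.475 p [ 0.5834 -0.1264  0.4191] q [-0.27   0.211  0.77  -0.     2.161 -1.621] f [-0.4 -0.2  0.1] w 1.000480453921657
axes x,y,z: [[-0.001, 0.0, -1.0], [0.219, 0.976, 0.0], [0.976, -0.219, -0.001]] az -0.21339947014133204
lamp frame TCP [  -2.3 -124.6  419.1] tool axes in lamp [[-0.001, 0.0, -1.0], [0.003, 1.0, 0.0], [1.0, -0.003, -0.001]]
['Unreachable', 'calibration', 'get_image', 'hand_in', 'state', 'tcp_to_tips']
```

The tool is aligned with the lamp axes but still vertical. Now I'll push outward past the reach limit, to see whether the arm gives up tilt.

Request:
{"fn": "carry_out", "kwargs": {
  "commands": [0,0,50,0,0,0,50,0,0,0,50,0,0,0,50,0,0,0,50,0,0,0,50,0]
}}

```text
time_s: 4.22
eef_pos: [0.777, -0.1699, 0.3511]
eef_rot: [0.075, 0.669, -0.082, 0.735]
force: [0.6, -0.6, -0.5]
grip_width: 0.999
```

```bash
python3 st.py
```

```text
t 4.225 p [ 0.777  -0.1699  0.3511] q [-0.26   0.762  0.17   0.005  2.115 -1.604] f [ 0.6 -0.6 -0.5] w 0.9994470637960916
axes x,y,z: [[0.092, -0.02, -0.996], [0.222, 0.975, 0.001], [0.971, -0.221, 0.094]] az -0.2152368843180878
lamp frame TCP [ 196.2 -125.4  351.1] tool axes in lamp [[0.094, 0.0, -0.996], [0.006, 1.0, 0.001], [0.996, -0.006, 0.094]]
```

It works: at the elbow limit the tool tilts outward (5°), but it also sinks. I'll continue outward and upward.

Request:
{"fn": "carry_out", "kwargs": {
  "commands": [-30,0,50,0,-30,0,50,0,-30,0,50,0,-30,0,50,0]
}}

```text
time_s: 4.72
eef_pos: [0.8039, -0.1764, 0.3952]
eef_rot: [0.067, 0.608, -0.086, 0.787]
force: [-0.6, 0.4, 0.7]
grip_width: 1.004
```

```bash
python3 st.py
```

```text
t 4.725 p [ 0.8039 -0.1764  0.3952] q [-0.262  0.716  0.169  0.013  2.001 -1.607] f [-0.6  0.4  0.7] w 1.0043742633511592
axes x,y,z: [[0.247, -0.054, -0.968], [0.217, 0.976, 0.001], [0.944, -0.211, 0.252]] az -0.2159883628489766
lamp frame TCP [ 223.8 -125.9  395.2] tool axes in lamp [[0.252, 0.0, -0.968], [0.002, 1.0, 0.001], [0.968, -0.002, 0.252]]
```

Request:
{"fn": "carry_out", "kwargs": {
  "commands": [-30,0,50,0,-30,0,50,0,-30,0,50,0,-30,0,50,0,-30,0,50,0]
}}

```text
time_s: 5.35
eef_pos: [0.8182, -0.1802, 0.4727]
eef_rot: [0.059, 0.529, -0.092, 0.842]
force: [-0.0, 0.2, -0.2]
grip_width: 1.002
```

```bash
python3 st.py
```

```text
t 5.35 p [ 0.8182 -0.1802  0.4727] q [-0.266  0.638  0.17   0.023  1.885 -1.606] f [-0.   0.2 -0.2] w 1.002343505345779
axes x,y,z: [[0.424, -0.093, -0.901], [0.217, 0.976, 0.001], [0.879, -0.196, 0.434]] az -0.21672330287556937
lamp frame TCP [ 238.6 -126.5  472.7] tool axes in lamp [[0.434, 0.001, -0.901], [0.001, 1.0, 0.001], [0.901, -0.002, 0.434]]
```

Request:
{"fn": "carry_out", "kwargs": {
  "commands": [-5,0,50,0,-5,0,50,0,-5,0,50,0,-5,0,50,0]
}}

```text
time_s: 5.85
eef_pos: [0.8668, -0.1913, 0.4845]
eef_rot: [0.052, 0.469, -0.096, 0.876]
force: [-0.1, -0.0, -0.5]
grip_width: 1.004
```

```bash
python3 st.py
```

```text
t 5.85 p [ 0.8668 -0.1913  0.4845] q [-0.266  0.654  0.17   0.028  1.73  -1.605] f [-0.1 -0.  -0.5] w 1.004447180017351
axes x,y,z: [[0.542, -0.119, -0.832], [0.217, 0.976, 0.001], [0.812, -0.181, 0.555]] az -0.21717615100956325
lamp frame TCP [ 288.5 -126.9  484.5] tool axes in lamp [[0.555, 0.0, -0.832], [0.001, 1.0, 0.001], [0.832, -0.002, 0.555]]
```

33.7°. One more row and a bit.

Request:
{"fn": "carry_out", "kwargs": {
  "commands": [-5,0,50,0,-5,0,45,0]
}}

```text
time_s: 6.1
eef_pos: [0.8834, -0.1951, 0.4986]
eef_rot: [0.049, 0.439, -0.097, 0.892]
force: [0.5, 0.8, 0.6]
grip_width: 1.001
```

```bash
python3 st.py
```

```text
t 6.1 p [ 0.8834 -0.1951  0.4986] q [-0.266  0.653  0.17   0.03   1.665 -1.605] f [0.5 0.8 0.6] w 1.0010255220972195
axes x,y,z: [[0.595, -0.131, -0.793], [0.217, 0.976, 0.002], [0.774, -0.173, 0.609]] az -0.2173002605192875
lamp frame TCP [ 305.6 -127.   498.6] tool axes in lamp [[0.609, 0.0, -0.793], [0.001, 1.0, 0.002], [0.793, -0.002, 0.609]]
```

37.5° tilt. Now back off over the lamp to a pre-approach position in front of it, still high.

Request:
{"fn": "carry_out", "kwargs": {
  "commands": [-15,6,-54,0,-15,6,-54,0,-15,6,-54,0,-15,6,-54,0,-15,6,-54,0,-15,6,-54,0,-15,6,-54,0,-15,6,-54,0,0,0,0,0]
}}

```text
time_s: 7.22
eef_pos: [0.5157, -0.067, 0.3471]
eef_rot: [0.049, 0.44, -0.097, 0.892]
force: [0.2, -0.3, 0.7]
grip_width: 1.001
```

```bash
python3 st.py
```

```text
t 7.225 p [ 0.5157 -0.067   0.3471] q [-0.182 -0.656  1.772 -0.021  1.371 -1.537] f [ 0.2 -0.3  0.7] w 1.0014490347747604
axes x,y,z: [[0.595, -0.13, -0.793], [0.216, 0.976, 0.002], [0.774, -0.172, 0.609]] az -0.1291333994103974
lamp frame TCP [-81.2 -81.1 347.1] tool axes in lamp [[0.609, 0.001, -0.793], [0.0, 1.0, 0.002], [0.793, -0.001, 0.609]]
```

Request:
{"fn": "carry_out", "kwargs": {
  "commands": [41,0,-36,0,41,0,-36,0,41,0,-36,0,0,0,0,0],
  "claw": 68
}}

```text
time_s: 7.72
eef_pos: [0.5057, -0.0651, 0.1775]
eef_rot: [0.049, 0.445, -0.097, 0.889]
force: [0.5, 0.0, 0.6]
grip_width: 0.679
```

```bash
python3 st.py; python3 -c "
from h import *
C=cam('wrist')
cv2.imwrite('pics/w1.png',r.get_image('wrist'))
np.savez('pics/w1.npz',p=C[1],M=C[2])"
```

```text
t 7.725 p [ 0.5057 -0.0651  0.1775] q [-0.181 -0.759  2.13  -0.024  1.129 -1.529] f [0.5 0.  0.6] w 0.6794642556101894
axes x,y,z: [[0.585, -0.129, -0.801], [0.217, 0.976, 0.001], [0.782, -0.174, 0.599]] az -0.12808484036588166
lamp frame TCP [-91.3 -81.5 177.5] tool axes in lamp [[0.599, 0.0, -0.801], [0.002, 1.0, 0.001], [0.801, -0.002, 0.599]]
```

View pics/w1.png

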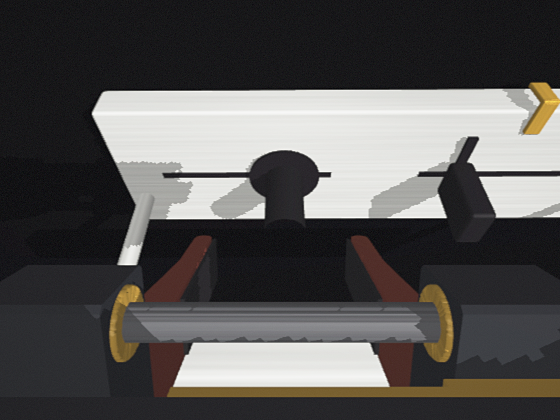

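Wrist view (front edge of base at the top): post foot (285,174), post centred between the fingers, pointer tip (474,138), clip from (530,132) on the base top to (541,90) at the edge, head at the bottom between the fingers.

```bash
python3 - <<'E'
from h import *
d=np.load('pics/w1.npz');C=(r.calibration('wrist')["K"],d['p'],d['M'])
th=-.217;c,s=np.cos(th),np.sin(th);Q=np.array([[c,-s],[s,c]])
q=lambda u,v,z:(Q.T@(ray(C,(u,v),z)[:2]-[.6124,-.0052])*1000).round(1)
for n,a in dict(cornerFR=(104,92,.03),frontEdge=(300,90,.03),foot=(285,174,.032),slotR=(164,175,.03),slotRin=(330,175,.03),slotLin=(420,174,.03),ptrtip=(474,138,.033),clipIn=(531,133,.034),clipEdge=(541,104,.034),posttop=(285,225,.09),padTopR=(458,240,.09),padTopL=(495,213,.09)).items(): print(n,q(*a))
E
```

```text
cornerFR [ -81.4 -204.5]
frontEdge [-82.7 -69. ]
foot [ -1.8 -78.9]
slotR [   1.3 -183.3]
slotRin [  1.6 -40. ]
slotLin [ 0.6 37.4]
ptrtip [-42.1  65.9]
clipIn [-47.7 106.2]
clipEdge [-73.7  99.8]
posttop [ -7.5 -79.3]
padTopR [12.8 56.6]
padTopL [-21.6  70.4]
```

Post at y≈-79, paddle at ≈65. The estimates agree to about 1–2 mm. Going in on the post.

Request:
{"fn": "carry_out", "kwargs": {
  "commands": [30,0,0,0,30,0,0,0,30,1,1,0,25,1,1,0,25,0,1,0,0,0,0,0]
}}

```text
time_s: 8.52
eef_pos: [0.5959, -0.0828, 0.0783]
eef_rot: [0.049, 0.439, -0.097, 0.892]
force: [-0.4, -0.0, 0.0]
grip_width: 0.681
```

```bash
python3 st.py
```

```text
t 8.525 p [ 0.5959 -0.0828  0.0783] q [-0.184 -0.402  2.084 -0.028  0.804 -1.523] f [-0.4 -0.   0. ] w 0.6805681549947598
axes x,y,z: [[0.596, -0.131, -0.793], [0.217, 0.976, 0.002], [0.773, -0.173, 0.61]] az -0.1380007529740969
lamp frame TCP [  0.6 -79.3  78.3] tool axes in lamp [[0.61, 0.0, -0.793], [0.002, 1.0, 0.002], [0.793, -0.002, 0.61]]
```

Request:
{"fn": "carry_out", "kwargs": {
  "commands": [4,0,-5,0,4,0,-5,0,0,0,0,0]
}}

```text
time_s: 8.9
eef_pos: [0.5899, -0.0813, 0.0627]
eef_rot: [0.049, 0.44, -0.097, 0.891]
force: [0.7, 0.7, -0.2]
grip_width: 0.678
```

Request:
{"fn": "carry_out", "kwargs": {
  "commands": [0,0,0,0,0,0,0,0,0,0,0,0,0,0,0,0,0,0,0,0],
  "claw": 0,
  "squeeze": 15
}}

```text
time_s: 9.52
eef_pos: [0.5903, -0.0814, 0.0628]
eef_rot: [0.049, 0.44, -0.097, 0.891]
force: [-1.4, -0.2, 1.5]
grip_width: 0.362
```

```bash
python3 st.py
```

```text
t 9.525 p [ 0.5903 -0.0814  0.0628] q [-0.183 -0.404  2.113 -0.029  0.78  -1.521] f [-1.4 -0.2  1.5] w 0.3615608646397534
axes x,y,z: [[0.593, -0.13, -0.794], [0.217, 0.976, 0.002], [0.775, -0.173, 0.608]] az -0.13703064765873105
lamp frame TCP [ -5.2 -79.2  62.8] tool axes in lamp [[0.608, 0.001, -0.794], [0.001, 1.0, 0.002], [0.794, -0.002, 0.608]]
```

Gripped (31.8 mm opening = post diameter). Sliding outward 84 mm first, then gently to the stop.

Request:
{"fn": "carry_out", "kwargs": {
  "commands": [0,-10,0,0,0,-12,0,0,0,-12,0,0,0,-12,0,0,0,-12,0,0,0,-12,0,0,0,-10,0,0,0,-4,0,0,0,0,0,0]
}}

```text
time_s: 10.65
eef_pos: [0.5722, -0.1647, 0.0628]
eef_rot: [0.049, 0.44, -0.098, 0.891]
force: [4.7, -3.5, -1.3]
grip_width: 0.362
```

Request:
{"fn": "carry_out", "kwargs": {
  "commands": [0,-2,0,0,0,-2,0,0,0,-2,0,0]
}}

```text
time_s: 11.02
eef_pos: [0.5711, -0.1695, 0.0628]
eef_rot: [0.049, 0.44, -0.097, 0.891]
force: [5.7, 0.1, -1.0]
grip_width: 0.362
```

```bash
python3 st.py
```

```text
t 11.025 p [ 0.5711 -0.1695  0.0628] q [-0.412 -0.405  2.114  0.167  0.795 -1.842] f [ 5.7  0.1 -1. ] w 0.3621840696998164
axes x,y,z: [[0.594, -0.13, -0.794], [0.217, 0.976, 0.002], [0.775, -0.173, 0.608]] az -0.28858587738406644
lamp frame TCP [  -4.9 -169.4   62.8] tool axes in lamp [[0.608, 0.001, -0.794], [0.001, 1.0, 0.002], [0.794, -0.002, 0.608]]
```

Request:
{"fn": "carry_out", "kwargs": {
  "commands": [0,-2,0,0,0,-2,0,0,0,0,0,0]
}}

```text
time_s: 11.4
eef_pos: [0.5707, -0.1714, 0.0628]
eef_rot: [0.05, 0.44, -0.096, 0.892]
force: [7.1, 9.0, -0.7]
grip_width: 0.359
```

```bash
python3 st.py
```

```text
t 11.4 p [ 0.5707 -0.1714  0.0628] q [-0.42  -0.404  2.113  0.179  0.797 -1.855] f [ 7.1  9.  -0.7] w 0.3594313714442498
axes x,y,z: [[0.595, -0.126, -0.794], [0.215, 0.977, 0.006], [0.775, -0.174, 0.608]] az -0.2917235143831555
lamp frame TCP [  -5.  -171.3   62.8] tool axes in lamp [[0.608, 0.005, -0.794], [-0.0, 1.0, 0.006], [0.794, -0.003, 0.608]]
```

Stop reached (about 10 N along the track, no more travel). Releasing and backing out along the fingers.

Request:
{"fn": "carry_out", "kwargs": {
  "commands": [0,1,0,0,0,1,0,0,0,0,0,0,0,0,0,0],
  "claw": 52
}}

```text
time_s: 11.9
eef_pos: [0.5701, -0.1715, 0.0623]
eef_rot: [0.049, 0.44, -0.097, 0.891]
force: [-0.8, 0.9, 0.1]
grip_width: 0.52
```

Request:
{"fn": "carry_out", "kwargs": {
  "commands": [-20,0,0,0,-30,0,0,0,-30,0,0,0,-30,0,0,0,-15,0,0,0]
}}

```text
time_s: 12.52
eef_pos: [0.496, -0.1552, 0.1637]
eef_rot: [0.049, 0.439, -0.098, 0.892]
force: [-0.7, -0.2, -0.0]
grip_width: 0.519
```

```bash
python3 st.py
```

```text
t 12.525 p [ 0.496  -0.1552  0.1637] q [-0.465 -0.737  2.146  0.168  1.097 -1.844] f [-0.7 -0.2 -0. ] w 0.5191939274764799
axes x,y,z: [[0.595, -0.131, -0.793], [0.217, 0.976, 0.001], [0.774, -0.173, 0.609]] az -0.3032593159476721
lamp frame TCP [ -81.4 -171.5  163.7] tool axes in lamp [[0.609, -0.0, -0.793], [0.002, 1.0, 0.001], [0.793, -0.002, 0.609]]
```

Request:
{"fn": "carry_out", "kwargs": {
  "commands": [0,47,0,0,0,48,0,0,0,47,0,0,0,48,0,0,0,47,0,0,0,0,0,0,0,0,0,0],
  "claw": 60
}}

```text
time_s: 13.4
eef_pos: [0.5472, 0.0761, 0.1613]
eef_rot: [0.049, 0.441, -0.097, 0.891]
force: [0.0, -0.6, -0.0]
grip_width: 0.598
```

```bash
python3 st.py; python3 -c "
from h import *
C=cam('wrist')
cv2.imwrite('pics/w2.png',r.get_image('wrist'))
np.savez('pics/w2.npz',p=C[1],M=C[2])"
```

```text
t 13.4 p [0.5472 0.0761 0.1613] q [ 0.237 -0.554  2.039 -0.307  1.076 -1.051] f [ 0.  -0.6 -0. ] w 0.5976448218925268
axes x,y,z: [[0.592, -0.131, -0.795], [0.216, 0.976, 0.001], [0.776, -0.172, 0.606]] az 0.13820384671924524
lamp frame TCP [-81.1  65.4 161.3] tool axes in lamp [[0.606, 0.0, -0.795], [0.001, 1.0, 0.001], [0.795, -0.001, 0.606]]
```

View pics/w2.png

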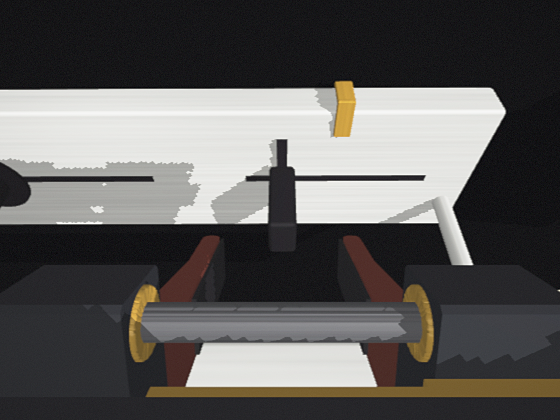

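The paddle is centred between the fingers (282), pointer tip (282,140), clip's inner end at about (343,135). Measuring their offset along y.

```bash
cat > mk.py <<'E'
from h import *
import sys
f=sys.argv[1];d=np.load(f'pics/{f}.npz');C=(r.calibration('wrist')["K"],d['p'],d['M'])
th=-.217;c,s=np.cos(th),np.sin(th);Q=np.array([[c,-s],[s,c]])
q=lambda u,v,z:(Q.T@(ray(C,(u,v),z)[:2]-[.6124,-.0052])*1000).round(1)
im=cv2.imread(f'pics/{f}.png');h=cv2.cvtColor(im,cv2.COLOR_BGR2HSV)
m=cv2.inRange(h,(12,100,80),(32,255,255));m[200:]=0
for v in range(116,136,3):
    x=np.flatnonzero(m[v])
    if len(x):print("clip",v,x.min(),x.max(),q(x.min()-.5,v,.03),q(x.max()+.5,v,.034), "V",h[v,x,2].tolist())
for v in(144,150,156):
    x=np.flatnonzero(h[v,255:400,2]<70)+255
    if len(x):print("ptr",v,x.min(),x.max(),q(x.min()-.5,v,.033),q(x.max()+.5,v,.033))
E
python3 mk.py w2
```

```text
clip 116 336 352 [-61.6 101.8] [-64.7 112.4] V [146, 197, 212, 205, 204, 205, 208, 208, 206, 206, 212, 212, 212, 210, 204, 202, 207]
clip 119 336 352 [-59.1 102.1] [-62.2 112.8] V [167, 203, 210, 205, 205, 205, 208, 207, 203, 204, 211, 213, 210, 206, 203, 206, 215]
clip 122 335 351 [-56.5 101.7] [-59.7 112.5] V [142, 191, 211, 205, 204, 204, 205, 208, 206, 205, 207, 211, 210, 210, 204, 201, 207]
clip 125 335 351 [-53.9 102. ] [-57.1 112.9] V [157, 200, 209, 205, 204, 207, 207, 208, 205, 206, 210, 212, 211, 206, 204, 204, 216]
clip 128 334 350 [-51.2 101.6] [-54.5 112.6] V [141, 184, 210, 207, 206, 204, 208, 208, 206, 205, 209, 212, 212, 207, 206, 203, 208]
clip 131 334 350 [-48.5 101.9] [-51.9 113. ] V [149, 198, 211, 205, 204, 206, 209, 208, 205, 206, 211, 212, 210, 206, 202, 203, 215]
clip 134 334 349 [-45.8 102.2] [-49.2 112.6] V [173, 209, 209, 205, 207, 207, 208, 208, 204, 209, 210, 213, 209, 203, 200, 209]
ptr 144 277 286 [-39.   61.4] [-39.   68.6]
ptr 150 277 286 [-33.2  61.3] [-33.1  68.7]
ptr 156 277 285 [-27.1  61.2] [-27.1  68. ]
```

Clip centre y≈107, pointer ≈65, so a +42 mm slide. Going in on the paddle.

Request:
{"fn": "carry_out", "kwargs": {
  "commands": [30,0,0,0,30,0,0,0,25,0,0,0,25,0,0,0,14,0,0,0,0,0,0,0]
}}

```text
time_s: 14.2
eef_pos: [0.6207, 0.0588, 0.0626]
eef_rot: [0.049, 0.441, -0.098, 0.891]
force: [-0.9, 0.4, 0.6]
grip_width: 0.6
```

Request:
{"fn": "carry_out", "kwargs": {
  "commands": [0,0,0,0,0,0,0,0,0,0,0,0,0,0,0,0,0,0,0,0,0,0,0,0],
  "claw": 0,
  "squeeze": 15
}}

```text
time_s: 14.95
eef_pos: [0.6212, 0.0605, 0.0642]
eef_rot: [0.049, 0.44, -0.097, 0.891]
force: [-5.1, 1.6, 4.8]
grip_width: 0.225
```

```bash
python3 st.py
```

```text
t 14.95 p [0.6212 0.0605 0.0642] q [ 0.162 -0.271  2.008 -0.314  0.811 -1.042] f [-5.1  1.6  4.8] w 0.22521510655365728
axes x,y,z: [[0.594, -0.13, -0.794], [0.216, 0.976, 0.002], [0.775, -0.173, 0.608]] az 0.09711130010126383
lamp frame TCP [-5.6 66.1 64.2] tool axes in lamp [[0.608, 0.001, -0.794], [0.001, 1.0, 0.002], [0.794, -0.002, 0.608]]
```

Request:
{"fn": "carry_out", "kwargs": {
  "commands": [0,8,0,0,0,9,0,0,0,9,0,0,0,9,0,0,0,6,0,0,0,0,0,0,0,0,0,0]
}}

```text
time_s: 15.82
eef_pos: [0.63, 0.1011, 0.0642]
eef_rot: [0.049, 0.44, -0.097, 0.891]
force: [-6.6, 2.5, 5.9]
grip_width: 0.225
```

```bash
python3 st.py
```

```text
t 15.825 p [0.63   0.1011 0.0642] q [ 0.247 -0.211  1.958 -0.375  0.83  -0.931] f [-6.6  2.5  5.9] w 0.2249861279332503
axes x,y,z: [[0.594, -0.129, -0.794], [0.216, 0.976, 0.003], [0.775, -0.173, 0.608]] az 0.15908086803522695
lamp frame TCP [ -5.7 107.6  64.2] tool axes in lamp [[0.608, 0.002, -0.794], [0.001, 1.0, 0.003], [0.794, -0.002, 0.608]]
```

Now at 107.6. Releasing, backing out and checking.

Request:
{"fn": "carry_out", "kwargs": {
  "commands": [0,0,0,0,0,0,0,0,0,0,0,0,0,0,0,0],
  "claw": 52
}}

```text
time_s: 16.32
eef_pos: [0.6299, 0.1002, 0.0634]
eef_rot: [0.049, 0.441, -0.097, 0.891]
force: [0.1, 0.5, -0.2]
grip_width: 0.519
```

Request:
{"fn": "carry_out", "kwargs": {
  "commands": [-15,0,0,0,-25,0,0,0,-30,0,0,0,-30,0,0,0,-24,0,0,0,0,0,0,0]
}}

```text
time_s: 17.08
eef_pos: [0.5566, 0.1172, 0.1658]
eef_rot: [0.05, 0.438, -0.096, 0.892]
force: [0.4, 0.0, -0.4]
grip_width: 0.517
```

```bash
python3 st.py; python3 -c "
from h import *
C=cam('wrist')
cv2.imwrite('pics/w3.png',r.get_image('wrist'))
np.savez('pics/w3.npz',p=C[1],M=C[2])
cv2.imwrite('pics/side3.png',r.get_image('side'))"; python3 mk.py w3
```

```text
t 17.075 p [0.5566 0.1172 0.1658] q [ 0.333 -0.484  1.986 -0.366  1.085 -0.939] f [ 0.4  0.  -0.4] w 0.5169615707905828
axes x,y,z: [[0.598, -0.128, -0.792], [0.216, 0.976, 0.005], [0.772, -0.173, 0.611]] az 0.20753945484528213
lamp frame TCP [-80.8 107.5 165.8] tool axes in lamp [[0.611, 0.004, -0.792], [0.0, 1.0, 0.005], [0.792, -0.003, 0.611]]
clip 116 273 289 [-56.9 101.4] [-60.  113.2] V [179, 207, 209, 206, 205, 206, 208, 206, 206, 208, 212, 212, 210, 206, 203, 208, 216]
clip 119 273 289 [-54.3 101.4] [-57.4 113.2] V [171, 200, 208, 205, 205, 206, 209, 205, 203, 207, 212, 213, 211, 206, 202, 207, 215]
clip 122 273 289 [-51.6 101.3] [-54.8 113.3] V [166, 200, 210, 206, 207, 209, 207, 206, 203, 207, 211, 212, 210, 205, 202, 206, 213]
clip 125 273 289 [-48.9 101.3] [-52.2 113.3] V [167, 199, 207, 206, 207, 209, 208, 208, 205, 207, 211, 214, 211, 205, 203, 207, 212]
clip 128 274 289 [-46.2 102. ] [-49.5 113.3] V [196, 209, 205, 205, 206, 207, 207, 204, 205, 212, 213, 211, 205, 202, 206, 210]
ptr 144 276 284 [-33.5 103.3] [-33.5 109.9]
ptr 150 276 284 [-27.5 103.2] [-27.5 110. ]
ptr 156 276 284 [-21.3 103.1] [-21.2 110. ]
```

View pics/w3.png

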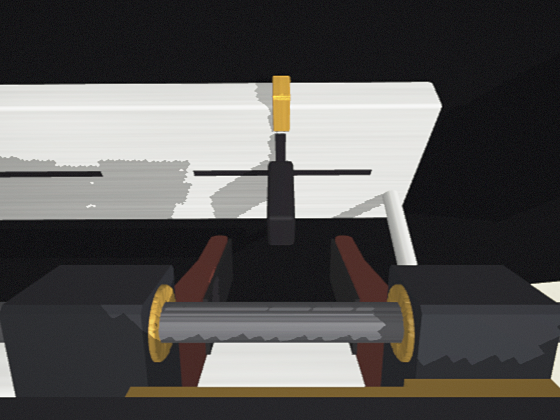

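View pics/side3.png

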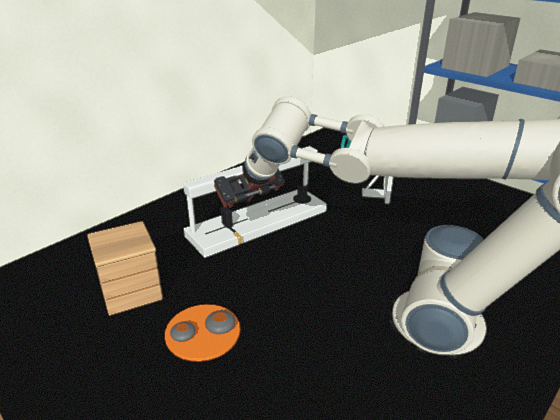

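Wrist: the pointer (280) lines up with the clip (281): 106.6 against 107.3 mm. Side: the other things look unmoved, and the post is near (303,195) at its outer end. I'll check that against the projected end position before handing in.

```bash
python3 - <<'E'
from h import *
th=-.217;c,s=np.cos(th),np.sin(th);Q=np.array([[c,-s],[s,c]])
S=cam("side")
im=cv2.imread("pics/side3.png")
for y in(-165,-171): print(y,proj(S,[*(Q@[0,y/1000]+[.6124,-.0052]),.032]).round(1))
g=cv2.cvtColor(im,6);m=(g[185:212,285:325]<60).astype(np.uint8)
for v in range(195,204):
    x=np.flatnonzero(g[v,285:318]<90)+285;print(v,x.min() if len(x) else 0,x.max() if len(x) else 0)
E
```

```text
-165 [300.6 199.3]
-171 [302.1 198.8]
195 295 317
196 294 317
197 293 317
198 293 310
199 293 310
200 294 310
201 294 309
202 292 307
203 290 302
```

```bash
python3 -c "
from plant import r
print(r.hand_in(), r.state()['time_s'])"
```

```text
the job is handed in; nothing more can be done
the job is handed in; nothing more can be done
```

I set both sliders, let go of them, and handed the job in at about 17 s of the 48 s allowed. No verdict was reported.

- **Tilt:** The move rows can't tilt the tool. I pushed the arm past its reach in the lamp's direction until it leaned over to about 37.5°. It kept that slant for the rest of the job. During this the elbow joint sat at its lower limit: it read 0.169–0.170 rad against a limit of 0.17. I took that as noise, but it is the one reading that sat on a limit.
- **Post:** I gripped it and slid it outward until it hit its stop, with about 10 N along the track and no more travel. The side camera puts it at about y = -169 mm, where the full end is -170. That image check is only good to a few millimetres.
- **Paddle:** I gripped it and slid it about 41 mm. After I let go, the wrist camera showed the pointer at 106.6 mm and the clip's middle at 107.3 mm, so it is about 0.7 mm off, within the 6 mm allowed.
- **Surroundings:** In the last side picture the box, trivet and stones look unmoved. The frame and jug were mostly hidden behind the arm there, so I didn't check them separately. No force reading suggested a knock on the bar head, and the gripper was open and backed clear of both sliders when I handed in.

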